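# Lock the transit case lid

### The arm

A 6-joint arm with a two-finger parallel gripper is mounted at the origin on the work surface. World frame = base frame: x ahead of the robot, y to its left, z up, the work surface at z = 0. Lengths are in m, angles in rad, forces in N, time in s.
With the tool pointing down it reaches from about 0.375 to 0.9 m from the base axis. Payload 3.1 kg.
Tool frame: the origin (TCP) lies midway between the tips of the shut fingers; the grasp point (between the pads) lies 19 mm behind it; x points along the fingers, z is the direction in which the jaws open and shut, and the axes are right-handed (so a half turn about x gives the same grasp; the last joint's range is limited). The gripper opens to 85 mm and grips with 20 to 120 N. Pads are 22 mm wide; open, the fingers measure 114 mm over their backs; the gripper's body (76 mm by 85 mm) begins 54 mm behind the grasp point. The pads swing forward as they close: fully open they stand 13 mm farther back than shut.
Start: joints at [-1.337, 0.527, 1.433, -0, 1.181, -0.178], TCP at [0.251, -0.572, 0.231] pointing down, gripper open.
Joint ranges: [-3.08, 3.08], [-0.75, 2.2], [0.22, 2.44], [-1.43, 4.57], [0, 2.65], [-2.85, 2.85]. Speed limits (rad/s): [2.79, 2.79, 3.14, 3.14, 3.14, 3.14].

### API

Orientations are given as a unit quaternion [x, y, z, w].
In Python, from station import status, snapshot, camera_params, ticket gives the robot as it stands.
- The arm moves only by the tool arm_command, never from a script. Its argument "series" is a list that holds one entry, the list of rows, each a list of 4 numbers: the shift along the tool's x, y, z in mm, then the turn about the tool's x in rad. A call has 1 to 10 rows; each row shifts and turns the commanded pose from where the row before left it, along the tool's axes as they then stand; what a row does not reach is not made up. A row lasts 1/10 s, in which the tool goes at most 50 mm and 8.59 degrees, less where a joint would pass 70% of its speed; a pose out of reach is approached as far as the arm can. A call is refused whole if a number of a shift passes 50 or a number of a turn 0.15, either way. A call with a gripper value outside its range is refused whole. "jaw" is the opening in per cent of the stroke, from 0 (shut) to 100 (fully open), set as the call begins (left out, the last holds). The fingers move at their own pace and stop on an object; "force" is the grip in N (left out, the last holds). Time passes only in rows, so rows that do not move let the fingers close. It gives the time, the measured TCP pose, the force and the opening at its end, in the units of the state.
- status.sense(): the state, without advancing time (a new reading comes with each control period).
- snapshot(name): name is "side" or "top"; returns the picture (480x640x3 uint8, red, green, blue); there is no depth.
- camera_params(name): a dict with "fovy" (degrees; the focal length in pixels is half the picture's height over the tangent of half this angle, whatever the lens; pixels are square), "cx", "cy" (the principal point, pixels), "extrinsics" (4x4, takes a point from camera to world coordinates). Camera axes: x right, y down, z forward; pixel columns grow to the right and rows downward; lengths in m; the calibration is good to about 2 mm. A picture is of the moment at which its call begins. camera_params takes no time and is no camera call.
- ticket.sign_off(): hands the job in, once; it reports no verdict.
The state is a dict: "t": time; "q": joint angles; "qd": joint speeds; "tau": joint torques, N m; "tcp_pos": TCP position; "tool_rot": TCP orientation; "force": force on the tool from outside, world axes, zero at the start; "ft_torque": the same for the moment, N m; "finger_gap": opening from 0.0 (shut) to 1.0 (fully open).
Only numpy, scipy, OpenCV 4.12 (cv2) and the standard library are available. Lean on these libraries where they do the work, as an engineer would, in place of code of your own. Each camera call takes 0.05 s, during which the arm holds its last target. There are 200 camera calls.

### The job

Lock the lid of the grey transit case: turn the slotted steel disc by pushing its peg until the slot lines up with the locking bar, then push the bar by its tail plate through the slot until it is fully home against the end stop. Only push with the fingers: the bar must stay down in its guide, never lifted out or carried, and everything else on the case and the table is left where it stands.

Things in the scene. Friction and masses are not known exactly. Their poses are not given: they have to be found in the camera images.
- case: Grey transit case, 360 (x) x 240 mm, lid top 80 mm up, fixed. Origin: centre of its underside, at table level; z up; x is the way the bar is pushed. A lock plate on the lid (105 mm wide) is the lock floor, 84 mm above the table. Guide walls for the bar, 17 mm apart inside, each 6 mm thick, 14 mm tall over the lock floor, run from x = -125 to -4 mm; the disc's axis is at x = +40, y = 0.
- disc (a joint): Angle of the slotted disc: 0 = slot in line with the bar; grows anticlockwise seen from above; stops at -1.7 and +1.7; starts between +0.65 and +1.45. It turns stiffly (about 2 N at the peg) and stays where it is left. Within about 0.15 rad of 0 the bar's tapered nose centres the slot by itself; farther off the disc blocks the bar.
- disc_axis (a point): Point on the vertical axis of the slotted steel disc, at its top face: 100 mm above the table, 16 mm above the lock floor. The disc is 80 mm across, cut right through its middle by a slot 19 mm wide, open above, mouths bevelled 3 mm.
- disc_peg (a point): Centre of the top of the round steel finger peg on the disc: 10 mm across, rising 32 mm above the disc's top face (peg top 132 mm above the table), 28 mm from the disc's axis. At joint value 0 it lies square to the slot, on the case's +y side of the axis. Push it sideways to turn the disc.
- bar: Loose steel locking bar, about 0.25 kg (varies), 120 x 14 x 12 mm, lying on the lock floor in the open guide; slides with 1 to 2 N. Origin: mid-length, underside; x towards its nose (last 11 mm taper to 4 mm wide), same way as the case's x. At its tail stands a push plate 8 mm thick, its top 50 mm above the bar's underside; 30 mm wide above 18 mm height, 14 mm wide below.
- bar_push (a point): Middle of the upper part of the push plate's rear face, 34 mm above the bar's underside, at the tail end of the bar; push here along the bar's +x.
- bar_nose (a point): Tip of the bar's nose, at its underside. At the start it lies 46 to 66 mm short of the disc's axis.
- bar_home (a point): Fixed point of the case on the lock floor, at the face of the 20 mm tall end stop that closes the receiver (a second pair of guide walls beyond the disc), 70 mm past the disc's axis. The bar's nose tip comes here when the bar is fully home, 116 to 136 mm from its start.
- weight: small brass paperweight with a knob, 32 mm across and 40 mm tall, standing loose on the case lid beside the lock; bystander. Origin: centre of its underside
- tape: small roll of paper tape, a ring 42 mm across and 18 mm tall, lying loose on the case lid beside the lock; bystander. Origin: centre of its underside
- jar: amber glass jar, 60 mm across, 70 mm tall, on the table; bystander. Origin: centre of its underside
- frame: small empty wooden picture frame, 118 x 150 mm, 14 mm thick, lying on the table; bystander. Origin: its centre, on the underside
- cup: white ceramic cup, 72 mm across, 85 mm tall, on the table; bystander. Origin: centre of its underside
- spatula: conservator's spatula lying on the table; bystander. Origin: on its shaft, underside
Not all that is in view belongs to the job. Several things have the shape of the bar; the one meant has the colours described above.

How it is judged:
On the way:
1. the disc's slot is turned into line with the bar (within 0.15 rad) before the bar's nose is past the disc's middle (value of joint disc between -0.15 and 0.15 rad and x of bar_nose in the frame of case below 0.04 m), for 0.05 s.
At the end, for the whole second after the job is handed in: The bar is at rest, flat in its guide and through the disc's slot, its nose within 6 mm of the end stop (7 mm of the home point), its axis within 0.06 rad of the case's, and the disc within 0.15 rad of the aligned position (x of bar_nose in the frame of case above 0.104 m and horizontal distance between bar_nose and bar_home below 0.007 m and z of bar in the frame of case below 0.089 m and angle between the x axis of bar and the x axis of case, either way round below 0.06 rad and angle between bar's own z axis and vertical below 0.06 rad and value of joint disc between -0.15 and 0.15 rad and linear speed of bar below 0.01 m/s); the robot touches nothing.
It fails at once if the bar is lifted or tipped up out of its guide (more than 10 mm or 0.2 rad) (z of bar in the frame of case above 0.094 m or angle between bar's own z axis and vertical above 0.2 rad).
It fails at once if a bystander is moved or lifted by more than 25 mm (distance of any of weight, tape, jar, frame, cup, spatula from where it was at the start of the episode above 0.025 m).
It also fails if it takes over 51 s, if anything falls off the work surface, if the arm or the gripper's body presses on something with over 40 N, if the wrist force passes 120 N, or if a joint passes its speed limit or range.

## Working session

There is one attempt and no reset: what is moved stays moved. The work goes in short steps, Python scripts to look and compute and a tool call to move; the robot and the scene stay as the last step left them, time stands still between calls to the robot, and variables do not carry over. Pictures are saved under pics/ and viewed, about 8 in all and at most 12, crops included, and the job is handed in when it is done.

Besides the shell and the picture viewer there is one more tool, called after "Emit:" as a command line: name --argument value ..., lists and objects as JSON in quotes. arm_command: Moves the arm, as the interface text tells. Its arguments: {"type":"object","properties":{"series":{"type":"array"},"jaw":{"type":"number"},"force":{"type":"number"}},"required":["series"]}

```bash
mkdir -p pics
python3 - <<'E'
from station import status,snapshot,camera_params
import cv2,numpy as np
s=status.sense();print(s['t'],s['tcp_pos'],s['tool_rot'],s['force'],s['finger_gap'])
for n in('top','side'):
    im=snapshot(n);cv2.imwrite(f'pics/{n}0.png',im[:,:,::-1]);print(n,camera_params(n))
E
```

```text
0.0 [ 0.25058849 -0.57177648  0.23032316] [ 0.38747653  0.59239989 -0.38638942  0.5912931 ] [ 0.5544095  -0.1221132   0.82202642] 1.0003432662447904
top {'fovy': 57.5852030590755, 'cx': 321.9899578539602, 'cy': 240.14676215328424, 'extrinsics': array([[-1.05269683e-03, -9.84671081e-01,  1.74418328e-01,
         2.83740934e-01],
       [-9.99831451e-01, -2.16057557e-03, -1.82318895e-02,
        -8.36803680e-03],
       [ 1.83292583e-02, -1.74408123e-01, -9.84502842e-01,
         1.14806407e+00],
       [ 0.00000000e+00,  0.00000000e+00,  0.00000000e+00,
         1.00000000e+00]])}
side {'fovy': 42.9114123612138, 'cx': 328.0942613440898, 'cy': 245.44543316461778, 'extrinsics': array([[-9.53841810e-01, -2.20444787e-01,  2.03936012e-01,
         1.94835636e-01],
       [-3.00308486e-01,  7.01945701e-01, -6.45822767e-01,
         9.19072705e-01],
       [-7.83744005e-04, -6.77256472e-01, -7.35746598e-01,
         1.15510883e+00],
       [ 0.00000000e+00,  0.00000000e+00,  0.00000000e+00,
         1.00000000e+00]])}
```

View pics/top0.png

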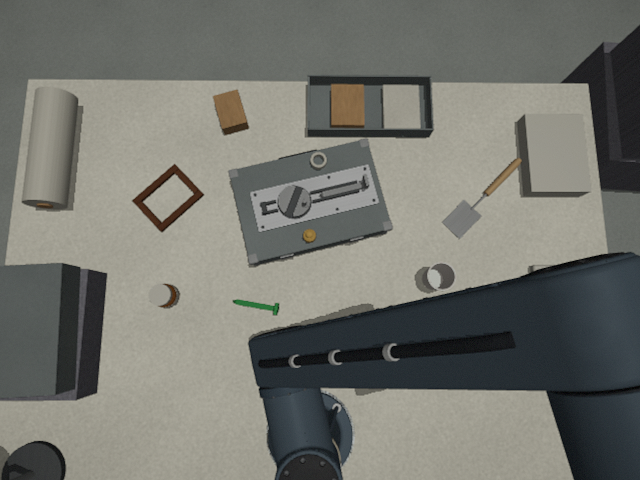

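View pics/side0.png

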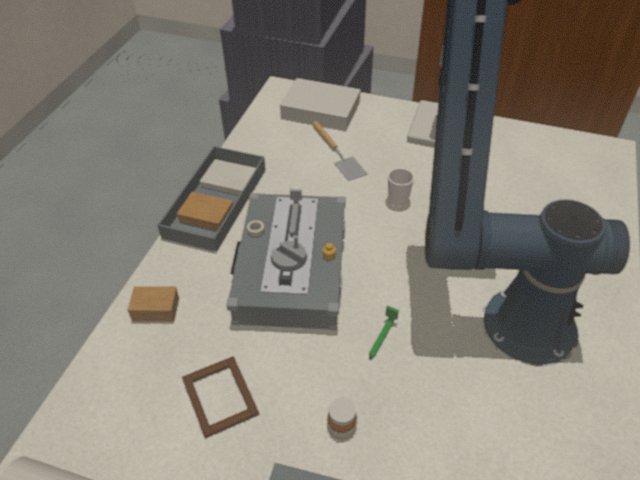

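Run:
```python
import cv2,numpy as np
a=cv2.imread('pics/top0.png')[130:275,220:400];b=cv2.imread('pics/side0.png')[180:335,225:355]
a=cv2.resize(a,None,fx=4.4,fy=4.1,interpolation=cv2.INTER_CUBIC) if 0 else cv2.resize(a,None,fx=4,fy=4,interpolation=cv2.INTER_CUBIC)
b=cv2.resize(b,None,fx=3.8,fy=3.8,interpolation=cv2.INTER_CUBIC)
cv2.imwrite('pics/ta.png',a);cv2.imwrite('pics/sa.png',b);print(a.shape,b.shape)
```

```text
(580, 720, 3) (589, 494, 3)
```

View pics/ta.png

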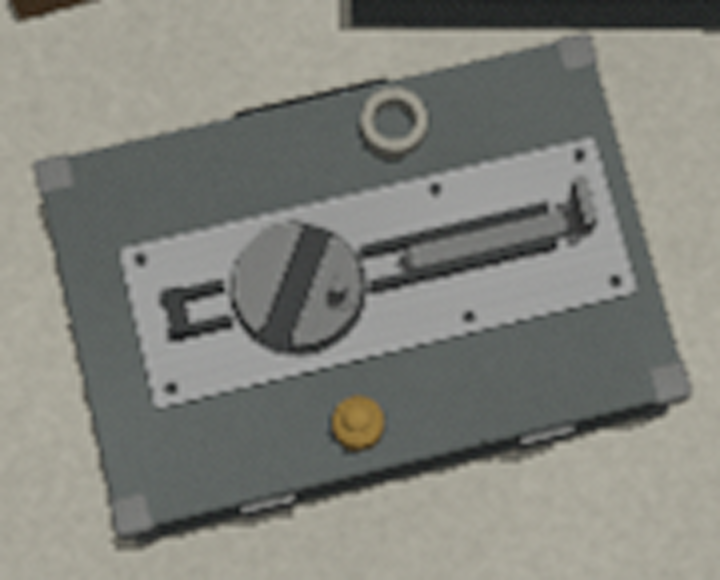

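View pics/sa.png

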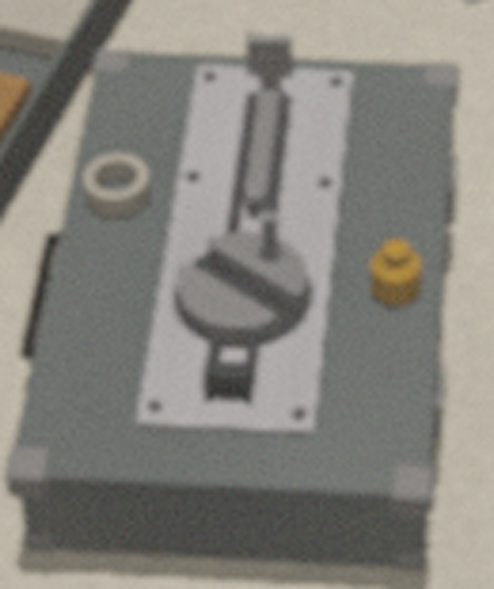

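```bash
cat > h.py <<'E'
import numpy as np,cv2
from station import camera_params
P={n:camera_params(n) for n in('top','side')}
def ray(n,u,v):
    p=P[n];f=240/np.tan(np.radians(p['fovy'])/2);E=p['extrinsics']
    d=E[:3,:3]@np.array([(u-p['cx'])/f,(v-p['cy'])/f,1]);return E[:3,3],d
def pl(n,u,v,z):
    o,d=ray(n,u,v);return (o+d*(z-o[2])/d[2])
def proj(n,X):
    p=P[n];f=240/np.tan(np.radians(p['fovy'])/2);E=p['extrinsics']
    c=E[:3,:3].T@(np.array(X)-E[:3,3]);return c[0]/c[2]*f+p['cx'],c[1]/c[2]*f+p['cy']
def T(x,y):return 220+(x+.5)/4-.5,130+(y+.5)/4-.5
def S(x,y):return 225+(x+.5)/3.8-.5,180+(y+.5)/3.8-.5
E
python3 - <<'E'
from h import *
im=cv2.imread('pics/top0.png');g=cv2.cvtColor(im,cv2.COLOR_BGR2GRAY)
# plate: threshold inside the case area
box=np.zeros_like(g);cv2.fillConvexPoly(box,np.array([[238,178],[362,148],[385,226],[256,256]]),255)
m=((g>140)&(box>0)).astype('uint8')*255
m=cv2.morphologyEx(m,cv2.MORPH_CLOSE,np.ones((3,3)))
c=max(cv2.findContours(m,cv2.RETR_EXTERNAL,cv2.CHAIN_APPROX_NONE)[0],key=cv2.contourArea)
r=cv2.boxPoints(cv2.minAreaRect(c));print(r,cv2.contourArea(c))
for q in [r]+[np.array([T(*p) for p in [(122,248),(593,138),(635,293),(155,408)]])]:
    w=np.array([pl('top',*p,.084)[:2] for p in q]);print(w.round(4).tolist(),[round(np.hypot(*(w[i]-w[i-1])),4) for i in range(4)])
w=w;ax=(w[0]-w[1]+w[3]-w[2]);print('yaw',np.arctan2(ax[1],ax[0]), 'edges',[np.arctan2(*(w[i]-w[j])[::-1]) for i,j in((0,1),(3,2))])
D=pl('top',*T(297,285),.1);Ds=pl('side',*S(242,285),.1);print('disc',D,Ds)
for z in (.1,.132):print('peg',z,pl('top',*T(338,292),z),pl('side',*S(268,213),z))
a=pl('top',*T(314,232),.1);b=pl('top',*T(276,342),.1);print('slot',np.arctan2(*(b-a)[1::-1]),)
print('nose',pl('top',*T(403,262),.096),'platetop',pl('top',*T(583,190),.134),pl('side',*S(268,42),.134))
m2=cv2.inRange(cv2.cvtColor(im,cv2.COLOR_BGR2HSV),(15,120,90),(30,255,255));m2&=box;M=cv2.moments(m2);print('weight',pl('top',M['m10']/M['m00'],M['m01']/M['m00'],.11))
print('tape',pl('top',*T(393,120),.098))
E
```

```text
[[249.10405 192.42932]
 [368.88293 163.39203]
 [378.36774 202.5169 ]
 [258.58887 231.5542 ]] 4717.5
[[0.5938, 0.1552], [0.6721, -0.1483], [0.5689, -0.1702], [0.4935, 0.129]] [np.float64(0.1036), np.float64(0.3135), np.float64(0.1055), np.float64(0.3086)]
[[0.5959, 0.1527], [0.6701, -0.1457], [0.5679, -0.1702], [0.4933, 0.1295]] [np.float64(0.1051), np.float64(0.3075), np.float64(0.1051), np.float64(0.3089)]
yaw 1.8145686282200435 edges [np.float64(1.8144838087296298), np.float64(1.8146530709047475)]
disc [0.56794797 0.04169411 0.1       ] [0.56652011 0.04811656 0.1       ]
peg 0.1 [0.56358021 0.01632124 0.1       ] [ 0.57169037 -0.01372088  0.1       ]
peg 0.132 [0.55503602 0.01556741 0.132     ] [0.56026088 0.01456947 0.132     ]
slot 2.8285565577507183
nose [ 0.58408108 -0.0239452   0.096     ] platetop [ 0.61884689 -0.13254581  0.134     ] [ 0.61108876 -0.12866444  0.134     ]
weight [0.47988747 0.00373492 0.11      ]
tape [ 0.67619031 -0.01764159  0.098     ]
```

```bash
cat >> h.py <<'E'
from station import status
from scipy.spatial.transform import Rotation as R
yaw=1.8145;U=np.array([np.cos(yaw),np.sin(yaw),0]);V=np.array([-U[1],U[0],0]);D0=np.array([.5675,.0445,0])
def tgt(*pts):
    s=status.sense();M=R.from_quat(s['tool_rot']).as_matrix();p=s['tcp_pos'];d=p-D0
    print('t',s['t'],'case-rel mm',(1e3*np.array([d@U,d@V,p[2]])).round(1),'F u,v,z',np.round([s['force']@U,s['force']@V,s['force'][2]],1),'gap',round(s['finger_gap'],2))
    print('tool axes in u,v,z:\n',(np.array([U,V,[0,0,1]])@M).round(3))
    ty=M[:,1];e=np.arctan2(np.cross(ty,U)[2],ty@U);e=(e+np.pi/2)%np.pi-np.pi/2;print('world turn to align y with U',e,'about tool x',-e,'q6',s['q'][5])
    for x in pts:
        w=D0+U*x[0]/1e3+V*x[1]/1e3+np.array([0,0,x[2]/1e3]);print(x,'tool shift mm',(M.T@(w-p)*1e3).round(1));p=w
E
python3 - <<'E'
from h import *
tgt((-60,22,230),(-60,22,112))
E
```

```text
t 0.1 case-rel mm [-521.7  456.2  230.4] F u,v,z [ 0.7  1.2 -0.4] gap 1.0
tool axes in u,v,z:
 [[ 0.002  0.168 -0.986]
 [-0.    -0.986 -0.168]
 [-1.     0.    -0.002]]
world turn to align y with U 1.401681367410407 about tool x -1.401681367410407 q6 -0.17850674329270297
(-60, 22, 230) tool shift mm [   1.3  505.7 -382. ]
(-60, 22, 112) tool shift mm [118.   -0.    0.2]
```

Emit:
arm_command --series '[[[0,40,-30,0],[0,40,-30,0],[0,40,-30,0],[0,40,-30,0],[0,40,-30,0],[0,40,-30,0],[0,40,-30,0],[0,40,-30,0],[0,40,-30,0],[0,40,-30,0]]]' --jaw 0 --force 30

```text
t: 1.1
tcp_pos: [0.4973, -0.1352, 0.2311]
tool_rot: [0.387, 0.592, -0.387, 0.592]
force: [1.0, -0.7, -0.2]
finger_gap: -0.001
```

Emit:
arm_command --series '[[[0,0,0,-0.14],[0,0,0,-0.14],[0,0,0,-0.14],[0,0,0,-0.14],[0,0,0,-0.14],[0,0,0,-0.14],[0,0,0,-0.14],[0,0,0,-0.14],[0,0,0,-0.14],[0,0,0,-0.14]]]'

```text
t: 2.1
tcp_pos: [0.4965, -0.137, 0.231]
tool_rot: [-0.087, 0.702, 0.088, 0.701]
force: [-0.3, 0.6, -0.2]
finger_gap: -0.0
```

Run:
```python
from h import *
tgt((-60,22,180),(-60,22,112))
```

```text
t 2.1 case-rel mm [-159.   112.7  231. ] F u,v,z [ 0.6  0.1 -0.2] gap -0.0
tool axes in u,v,z:
 [[ 0.001  1.     0.004]
 [ 0.001  0.004 -1.   ]
 [-1.     0.001 -0.001]]
world turn to align y with U -0.004076890698191171 about tool x 0.004076890698191171 q6 -0.7342719390682929
(-60, 22, 180) tool shift mm [51.  98.6 91.2]
(-60, 22, 112) tool shift mm [68. -0.  0.]
```

Emit:
arm_command --series '[[[0,25,23,0],[0,25,23,0],[10,25,23,0],[20,24,22,0],[20,0,0,0],[20,0,0,0],[20,0,0,0],[20,0,0,0],[9,0,0,0],[0,0,0,0]]]'

```text
t: 3.1
tcp_pos: [0.5603, -0.019, 0.1109]
tool_rot: [-0.085, 0.703, 0.086, 0.701]
force: [0.3, -0.4, 0.4]
finger_gap: 0.003
```

Run:
```python
from h import *
from station import snapshot
tgt()
a=snapshot('top')[130:275,220:400,::-1];b=snapshot('side')[180:335,225:355,::-1]
cv2.imwrite('pics/m1.png',np.hstack([cv2.resize(a,(540,435),interpolation=2),cv2.resize(b,None,fx=435/155*.7,fy=435/155,interpolation=2)[:,:255] if 0 else cv2.resize(b,(255,304),interpolation=2).__class__(0) if 0 else cv2.copyMakeBorder(cv2.resize(b,(255,304),interpolation=2),0,131,0,0,0)]))
```

```text
t 3.1 case-rel mm [-59.9  22.3 110.9] F u,v,z [-0.5 -0.2  0.4] gap 0.0
tool axes in u,v,z:
 [[ 0.002  1.    -0.002]
 [ 0.003 -0.002 -1.   ]
 [-1.     0.002 -0.003]]
world turn to align y with U 0.0017494973116205514 about tool x -0.0017494973116205514 q6 -0.4752496589156189
```

View pics/m1.png

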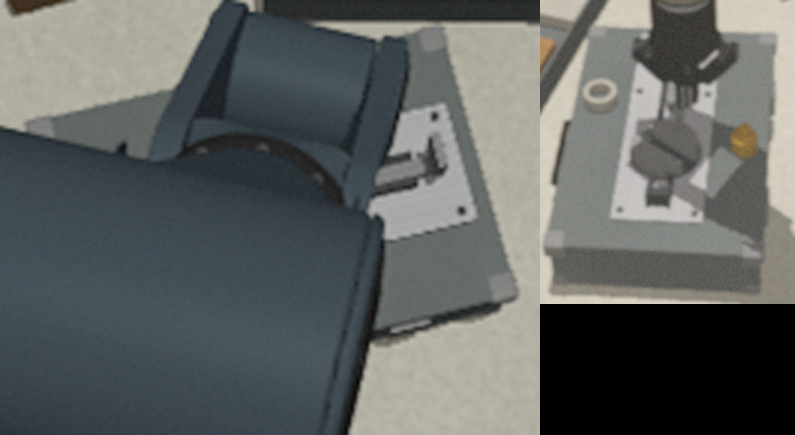

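Emit:
arm_command --series '[[[0,5,0,0],[0,5,0,0],[0,5,0,0],[0,5,0,0],[0,4,0,0],[0,4,0,0],[0,4,0,0],[0,3,0,0],[0,3,0,0],[0,0,0,0]]]'

```text
t: 4.2
tcp_pos: [0.5504, 0.0164, 0.1124]
tool_rot: [-0.086, 0.703, 0.085, 0.701]
force: [-1.3, -3.2, 0.6]
finger_gap: 0.0
```

Run:
```python
from h import *
from station import snapshot
tgt()
b=snapshot('side')[180:335,225:355,::-1]
cv2.imwrite('pics/m2.png',cv2.resize(b,None,fx=3.8,fy=3.8,interpolation=2))
```

```text
t 4.2 case-rel mm [-23.1  23.4 112.4] F u,v,z [-2.8  2.   0.6] gap 0.0
tool axes in u,v,z:
 [[-0.001  1.    -0.002]
 [ 0.003 -0.002 -1.   ]
 [-1.    -0.001 -0.003]]
world turn to align y with U 0.0018133871999670426 about tool x -0.0018133871999670426 q6 -0.412069918699847
```

View pics/m2.png

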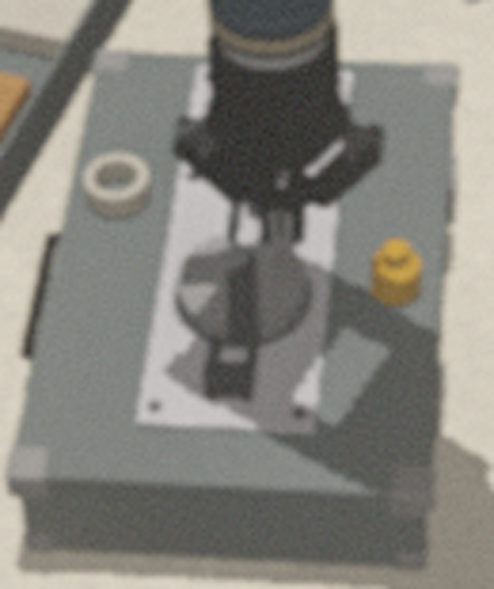

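Emit:
arm_command --series '[[[0,3,0,0],[0,2,0,0],[0,2,0,0],[0,0,0,0],[0,0,0,0],[0,-10,0,0],[0,-15,0,0],[-20,-15,0,0],[-30,-15,0,0],[0,0,0,0]]]'

```text
t: 5.25
tcp_pos: [0.568, -0.0326, 0.1659]
tool_rot: [-0.086, 0.699, 0.083, 0.705]
force: [0.5, -0.8, 0.2]
finger_gap: -0.001
```

Emit:
arm_command --series '[[[0,-30,5,0],[0,-30,5,0],[0,-30,4,0],[0,-30,4,0],[0,-30,4,0],[0,0,0,0]]]'

```text
t: 5.85
tcp_pos: [0.6228, -0.1742, 0.1616]
tool_rot: [-0.085, 0.701, 0.083, 0.703]
force: [-0.4, 1.1, 0.8]
finger_gap: 0.003
```

Run:
```python
from h import *
from station import snapshot
tgt()
a=snapshot('top')[130:275,220:400,::-1];b=snapshot('side')[180:335,225:355,::-1]
cv2.imwrite('pics/t3.png',cv2.resize(a,None,fx=4,fy=4,interpolation=2))
cv2.imwrite('pics/s3.png',cv2.resize(b,None,fx=3.8,fy=3.8,interpolation=2))
```

```text
t 5.85 case-rel mm [-225.6   -0.9  161.6] F u,v,z [1.2 0.2 0.8] gap 0.0
tool axes in u,v,z:
 [[-0.003  1.    -0.006]
 [-0.002 -0.006 -1.   ]
 [-1.    -0.003  0.002]]
world turn to align y with U 0.005873478042185409 about tool x -0.005873478042185409 q6 -0.6823614653232045
```

View pics/s3.png

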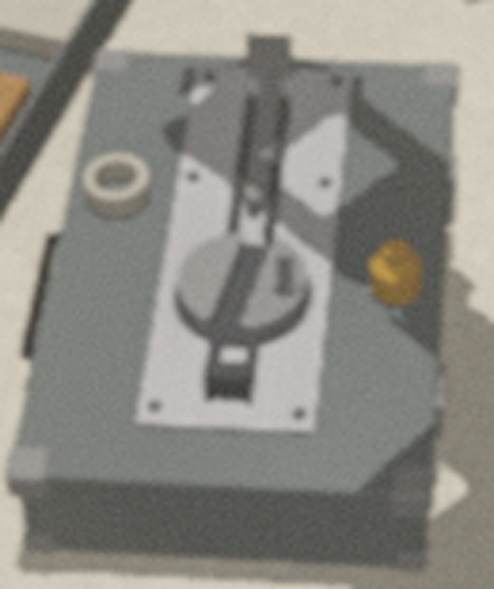

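View pics/t3.png

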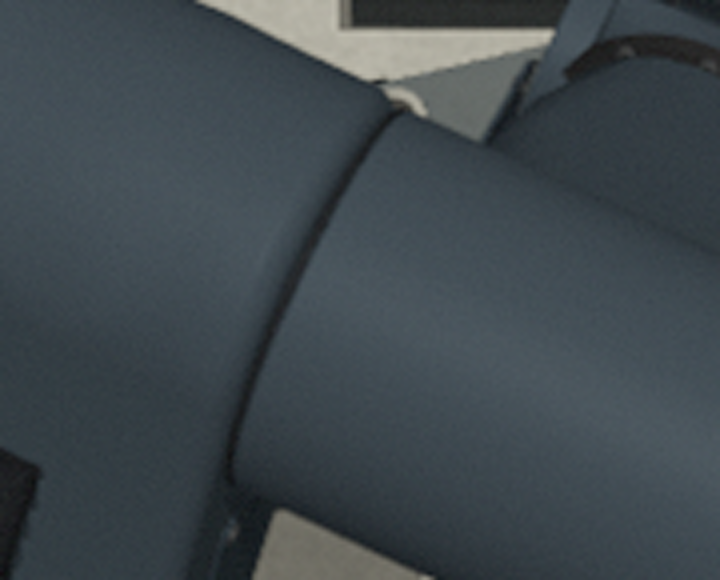

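Run:
```python
from h import *
g=cv2.cvtColor(cv2.imread('pics/s3.png'),cv2.COLOR_BGR2GRAY)
for y in range(250,336,10):print(y,g[y,195:300:5])
for a,b in (((238,248),(212,335)),((264,250),(242,340))):
    d=pl('side',*S(*b),.1)-pl('side',*S(*a),.1);print(np.arctan2(d[1],d[0])-yaw)
# top-face grey region centroid, peg and expected points
for x in((0,0,100),(0,28,132),(0,28,100),(-28*np.sin(.15),28*np.cos(.15),132),(28*np.sin(.15),28*np.cos(.15),132),(-40,0,100),(40,0,100)):
    w=D0+U*x[0]/1e3+V*x[1]/1e3+[0,0,x[2]/1e3];u,v=proj('side',w);print(x,round((u-225)*3.8),round((v-180)*3.8))
```

```text
250 [165 154 153 153 155 154 157 154 141 100  94  96  96 103 115 139 153 150
 151 155 170]
260 [152 155 151 153 158 155 154 146 106  91  93  99  90 104 128 150 134 111
 105 115 141]
270 [153 156 155 155 156 157 149 119  90  93  92  94 101 128 153 156 135 106
  96 112 142]
280 [153 153 154 152 158 149 124  93  91  98  96  97 116 145 154 154 139 108
  97 108 140]
290 [153 155 156 155 152 130 100  96  95  92 101 112 135 148 151 145 118  97
  98 108 127]
300 [154 155 155 154 132  99  87  96  96  93 107 143 153 150 150 151 154 147
 145 150 140]
310 [142 153 154 142 107  89  93  95  95  99 122 148 152 152 149 152 150 147
 140 120  97]
320 [ 97 114 116 102  85  92 100  93 101 120 152 155 153 149 148 139 117 105
  93  87  93]
330 [105  91  92  90  95  92  93  97  94  92 101 104 103  99  92  84  86  82
  94 125 161]
-0.11139585643857752
-0.07991102044246401
(0, 0, 100) 241 279
(0, 28, 132) 285 246
(0, 28, 100) 287 281
(np.float64(-4.184267709260778), np.float64(27.685590182209182), 132) 285 240
(np.float64(4.184267709260778), np.float64(27.685590182209182), 132) 284 251
(-40, 0, 100) 248 231
(40, 0, 100) 234 329
```

Run:
```python
from h import *
for a,b in (((237,250),(212,310)),((265.5,250),(241,320))):
    d=pl('side',*S(*b),.1)-pl('side',*S(*a),.1);print(np.arctan2(d[1],d[0])-yaw)
for a,b in (((208,260),(262,315)),((216,257),(282,312))):pass
# original slot in sa (before), same method
g=cv2.cvtColor(cv2.imread('pics/sa.png'),cv2.COLOR_BGR2GRAY)
for p in ((284,255),(284,275),(284,293)):
    for h in (.1,.132):
        d=pl('side',*S(*p),h)-D0; print(p,h,round(1e3*d@U,1),round(1e3*d@V,1))
# walls direction check: bar guide edges from sa: left wall far/near
print(pl('side',*S(253,95),.098),pl('side',*S(234,232),.098))
d=pl('side',*S(234,232),.098)-pl('side',*S(253,95),.098);print(np.arctan2(d[1],d[0])-yaw)
# plate edges z=.084
for a,b in (((193,66),(137,424)),((354,72),(316,428))):
    d=pl('side',*S(*b),.084)-pl('side',*S(*a),.084);print('plate',np.arctan2(d[1],d[0])-yaw)
# receiver stop centre, on top
```

```text
-0.1940313040686057
-0.1555162651964992
(284, 255) 0.1 -22.5 23.3
(284, 255) 0.132 6.6 27.2
(284, 275) 0.1 -6.0 24.9
(284, 275) 0.132 22.7 28.7
(284, 293) 0.1 8.7 26.2
(284, 293) 0.132 36.9 30.0
[ 0.61784413 -0.1137913   0.098     ] [0.58715851 0.00627779 0.098     ]
0.006507084908323746
plate 0.013076399409780448
plate -0.00017231823295582593
```

Emit:
arm_command --series '[[[-10,30,-4,0],[0,40,-5,0],[0,40,-5,0],[0,40,-5,0],[0,40,-5,0],[0,40,-5,0],[0,40,-2,0],[0,0,0,0],[30,0,0,0],[30,0,0,0]]]'

```text
t: 6.95
tcp_pos: [0.5268, 0.0861, 0.1126]
tool_rot: [-0.086, 0.701, 0.086, 0.703]
force: [0.2, 0.3, 0.2]
finger_gap: -0.003
```

Run:
```python
from h import *
tgt((45,30,112),(30,30,112))
```

```text
t 6.95 case-rel mm [ 50.2  29.5 112.6] F u,v,z [ 0.3 -0.2  0.2] gap -0.0
tool axes in u,v,z:
 [[-0.001  1.     0.   ]
 [-0.003  0.    -1.   ]
 [-1.    -0.001  0.003]]
world turn to align y with U -0.00037233160082972283 about tool x 0.00037233160082972283 q6 -0.2915715798970355
(45, 30, 112) tool shift mm [ 0.7 -5.2 -0.5]
(30, 30, 112) tool shift mm [  0. -15.  -0.]
```

Emit:
arm_command --series '[[[0,-10,0,0],[0,-10,0,0],[0,-2,0,0],[0,0,0,0]]]'

```text
t: 7.35
tcp_pos: [0.5329, 0.0629, 0.1137]
tool_rot: [-0.085, 0.701, 0.085, 0.703]
force: [0.3, -0.2, 0.3]
finger_gap: -0.002
```

Emit:
arm_command --series '[[[0,-2,0,0],[0,0,0,0]]]'

```text
t: 7.55
tcp_pos: [0.5325, 0.0618, 0.1131]
tool_rot: [-0.085, 0.701, 0.085, 0.702]
force: [-0.1, 0.8, -0.3]
finger_gap: 0.002
```

Emit:
arm_command --series '[[[0,-2,0,0],[0,0,0,0]]]'

```text
t: 7.75
tcp_pos: [0.5327, 0.0601, 0.1125]
tool_rot: [-0.085, 0.702, 0.085, 0.702]
force: [0.1, 0.2, 0.1]
finger_gap: -0.001
```

Emit:
arm_command --series '[[[0,-2,0,0],[0,0,0,0]]]'

```text
t: 7.95
tcp_pos: [0.5331, 0.0581, 0.1123]
tool_rot: [-0.085, 0.702, 0.085, 0.702]
force: [-0.3, 0.1, 0.5]
finger_gap: 0.002
```

Emit:
arm_command --series '[[[0,-1.5,0,0],[0,0,0,0]]]'

```text
t: 8.15
tcp_pos: [0.5334, 0.0566, 0.1123]
tool_rot: [-0.085, 0.702, 0.085, 0.702]
force: [-0.7, -0.5, 0.6]
finger_gap: 0.001
```

Emit:
arm_command --series '[[[0,-1.5,0,0],[0,0,0,0]]]'

```text
t: 8.35
tcp_pos: [0.5339, 0.0551, 0.1123]
tool_rot: [-0.085, 0.702, 0.085, 0.702]
force: [0.1, 0.9, -0.4]
finger_gap: -0.003
```

Emit:
arm_command --series '[[[0,-1.5,0,0],[0,0,0,0]]]'

```text
t: 8.55
tcp_pos: [0.534, 0.0538, 0.1123]
tool_rot: [-0.085, 0.702, 0.085, 0.702]
force: [0.3, 0.2, 0.1]
finger_gap: 0.003
```

Emit:
arm_command --series '[[[0,-1.5,0,0],[0,0,0,0]]]'

```text
t: 8.75
tcp_pos: [0.534, 0.0526, 0.1123]
tool_rot: [-0.085, 0.702, 0.086, 0.702]
force: [-1.0, 2.1, 0.7]
finger_gap: 0.0
```

Emit:
arm_command --series '[[[0,-1.5,0,0],[0,0,0,0]]]'

```text
t: 8.95
tcp_pos: [0.5341, 0.051, 0.1122]
tool_rot: [-0.085, 0.702, 0.085, 0.701]
force: [-1.8, 2.6, 1.6]
finger_gap: 0.003
```

Emit:
arm_command --series '[[[0,-1.5,0,0],[0,-1.5,0,0],[0,0,0,0],[0,0,0,0],[0,15,0,0],[0,20,0,0],[-35,0,0,0],[-35,0,0,0]]]'

```text
t: 9.75
tcp_pos: [0.5273, 0.083, 0.1825]
tool_rot: [-0.086, 0.702, 0.086, 0.702]
force: [0.9, 0.2, 0.1]
finger_gap: 0.002
```

Emit:
arm_command --series '[[[0,-40,4,0],[0,-40,4,0],[0,-40,4,0],[0,-40,4,0],[0,-40,4,0],[0,-40,5,0],[0,-25,5,0],[0,0,0,0]]]'

```text
t: 10.55
tcp_pos: [0.6227, -0.1722, 0.1829]
tool_rot: [-0.086, 0.7, 0.083, 0.704]
force: [-0.2, -0.2, -0.5]
finger_gap: 0.002
```

Run:
```python
from h import *
from station import snapshot
tgt((-220,0,190),(-220,0,112))
b=snapshot('side')[180:335,225:355,::-1]
b=cv2.resize(b,None,fx=3.8,fy=3.8,interpolation=2);cv2.imwrite('pics/s4.png',b)
g=cv2.cvtColor(b,cv2.COLOR_BGR2GRAY).astype(float)
L=[];Rr=[]
for y in range(252,318,4):
    r=g[y,190:275]; d=r<123
    i=np.where(d)[0]; L.append((190+i[0],y));Rr.append((190+i[-1],y))
print(L,Rr)
for q in(L,Rr):
    w=np.array([pl('side',*S(*p),.1)[:2] for p in q]);vx,vy,_,_=cv2.fitLine(w.astype('f4')*1000,cv2.DIST_HUBER,0,.01,.01).ravel();a=np.arctan2(vy,vx)-yaw;print('angle',(a+1.57)%np.pi-1.57)
```

```text
t 10.55 case-rel mm [-223.6   -1.3  182.9] F u,v,z [-0.2  0.2 -0.5] gap 0.0
tool axes in u,v,z:
 [[-0.005  1.    -0.005]
 [-0.004 -0.005 -1.   ]
 [-1.    -0.005  0.004]]
world turn to align y with U 0.005002027186887581 about tool x -0.005002027186887581 q6 -0.6799033488959111
(-220, 0, 190) tool shift mm [-7.1  3.5 -1.3]
(-220, 0, 112) tool shift mm [78.   0.4 -0.3]
[(np.int64(229), 252), (np.int64(228), 256), (np.int64(228), 260), (np.int64(228), 264), (np.int64(228), 268), (np.int64(228), 272), (np.int64(228), 276), (np.int64(227), 280), (np.int64(227), 284), (np.int64(225), 288), (np.int64(225), 292), (np.int64(225), 296), (np.int64(224), 300), (np.int64(224), 304), (np.int64(224), 308), (np.int64(190), 312), (np.int64(190), 316)] [(np.int64(259), 252), (np.int64(259), 256), (np.int64(258), 260), (np.int64(258), 264), (np.int64(256), 268), (np.int64(256), 272), (np.int64(255), 276), (np.int64(255), 280), (np.int64(254), 284), (np.int64(254), 288), (np.int64(254), 292), (np.int64(255), 296), (np.int64(255), 300), (np.int64(255), 304), (np.int64(254), 308), (np.int64(254), 312), (np.int64(253), 316)]
angle 0.03936863
angle 0.038131952
```

View pics/s4.png

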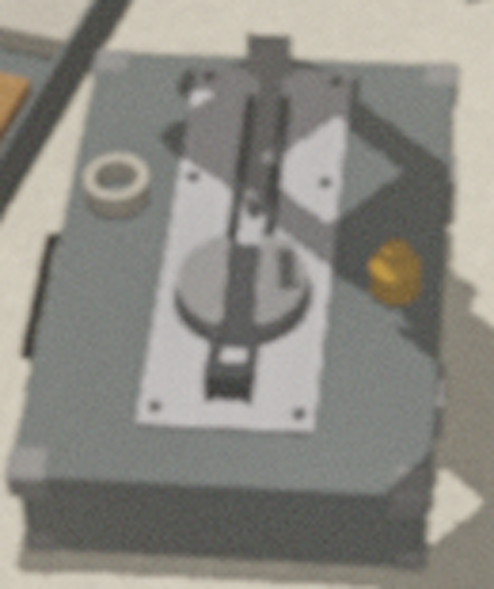

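Emit:
arm_command --series '[[[25,0,0,0],[25,0,0,0],[21,0,0,0],[0,5,0,0],[0,5,0,0],[0,5,0,0],[0,5,0,0],[0,5,0,0],[0,5,0,0],[0,0,0,0]]]'

```text
t: 11.6
tcp_pos: [0.6129, -0.1386, 0.1121]
tool_rot: [-0.086, 0.701, 0.085, 0.702]
force: [0.0, -0.9, 0.3]
finger_gap: 0.005
```

Emit:
arm_command --series '[[[0,5,0,0],[0,5,0,0],[0,5,0,0],[0,5,0,0],[0,5,0,0],[0,5,0,0],[0,5,0,0],[0,5,0,0],[0,0,0,0]]]'

```text
t: 12.5
tcp_pos: [0.6023, -0.0988, 0.111]
tool_rot: [-0.085, 0.702, 0.086, 0.701]
force: [0.5, 0.1, -0.3]
finger_gap: 0.002
```

Run:
```python
from h import *
tgt()
```

```text
t 12.5 case-rel mm [-147.4    0.8  111. ] F u,v,z [ 0.  -0.5 -0.3] gap 0.0
tool axes in u,v,z:
 [[ 0.002  1.    -0.001]
 [ 0.001 -0.001 -1.   ]
 [-1.     0.002 -0.001]]
world turn to align y with U 0.0012448311201909146 about tool x -0.0012448311201909146 q6 -0.589001985759836
```

Emit:
arm_command --series '[[[0,5,0,0],[0,5,0,0],[0,5,0,0],[0,5,0,0]]]'

```text
t: 12.9
tcp_pos: [0.5977, -0.08, 0.111]
tool_rot: [-0.085, 0.702, 0.086, 0.702]
force: [-0.0, -0.7, -0.5]
finger_gap: 0.004
```

Run:
```python
from h import *
from station import snapshot
tgt()
b=snapshot('side')[180:335,225:355,::-1]
cv2.imwrite('pics/s5.png',cv2.resize(b,None,fx=3.8,fy=3.8,interpolation=2))
```

```text
t 12.9 case-rel mm [-128.1    0.8  111. ] F u,v,z [-0.6  0.2 -0.5] gap 0.0
tool axes in u,v,z:
 [[ 0.001  1.    -0.002]
 [ 0.001 -0.002 -1.   ]
 [-1.     0.001 -0.001]]
world turn to align y with U 0.0017781151231255343 about tool x -0.0017781151231255343 q6 -0.5604559104353778
```

View pics/s5.png

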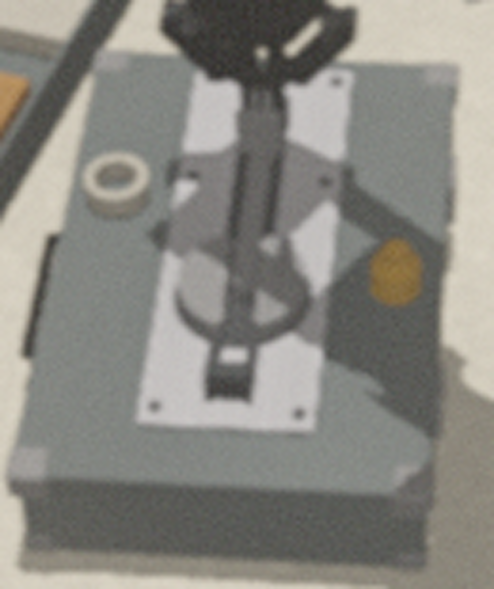

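The view shows the nose inside the slot at about (238,290) and the plate in front of the fingers, so I carry on.

Emit:
arm_command --series '[[[0,5,0,0],[0,5,0,0],[0,5,0,0],[0,5,0,0],[0,5,0,0],[0,5,0,0],[0,5,0,0],[0,5,0,0],[0,5,0,0],[0,5,0,0]]]'

```text
t: 13.95
tcp_pos: [0.5862, -0.0318, 0.1113]
tool_rot: [-0.085, 0.702, 0.085, 0.702]
force: [1.3, -1.3, -0.8]
finger_gap: 0.002
```

Emit:
arm_command --series '[[[0,3,0,0],[0,2,0,0],[0,2,0,0]]]'

```text
t: 14.25
tcp_pos: [0.5846, -0.0253, 0.1113]
tool_rot: [-0.085, 0.702, 0.085, 0.702]
force: [0.2, -0.6, -1.5]
finger_gap: 0.0
```

Emit:
arm_command --series '[[[0,2,0,0],[0,1,0,0]]]'

```text
t: 14.45
tcp_pos: [0.5839, -0.0224, 0.1113]
tool_rot: [-0.085, 0.702, 0.085, 0.702]
force: [-0.3, -0.9, -0.2]
finger_gap: -0.003
```

Run:
```python
from h import *
tgt()
```

```text
t 14.45 case-rel mm [-68.9   0.3 111.3] F u,v,z [-0.8  0.5 -0.2] gap -0.0
tool axes in u,v,z:
 [[-0.     1.    -0.002]
 [-0.    -0.002 -1.   ]
 [-1.    -0.     0.   ]]
world turn to align y with U 0.0017613525818240827 about tool x -0.0017613525818240827 q6 -0.47146783452396523
```

Emit:
arm_command --series '[[[0,1.5,0,0],[0,1,0,0]]]'

```text
t: 14.65
tcp_pos: [0.5833, -0.0201, 0.1113]
tool_rot: [-0.085, 0.702, 0.085, 0.702]
force: [-0.5, -1.0, -0.6]
finger_gap: 0.003
```

Emit:
arm_command --series '[[[0,1,0,0],[0,1,0,0]]]'

```text
t: 14.85
tcp_pos: [0.5829, -0.0184, 0.1114]
tool_rot: [-0.086, 0.702, 0.085, 0.702]
force: [-0.1, -4.1, 0.4]
finger_gap: -0.003
```

Emit:
arm_command --series '[[[0,1,0,0],[0,1,0,0]]]'

```text
t: 15.05
tcp_pos: [0.5838, -0.0179, 0.1119]
tool_rot: [-0.087, 0.701, 0.084, 0.703]
force: [1.3, -7.6, 1.9]
finger_gap: 0.0
```

Emit:
arm_command --series '[[[0,0,0,0],[0,-5,0,0],[0,-15,0,0],[0,-20,0,0],[-30,0,0,0],[-40,0,0,0],[-40,-40,0,0],[0,-40,0,0],[0,-40,0,0],[0,0,0,0]]]'

```text
t: 16.05
tcp_pos: [0.621, -0.173, 0.2171]
tool_rot: [-0.085, 0.701, 0.082, 0.703]
force: [0.6, 0.6, -0.0]
finger_gap: 0.003
```

Run:
```python
from h import *
from station import snapshot
tgt()
b=snapshot('side')[180:335,225:355,::-1]
cv2.imwrite('pics/s6.png',cv2.resize(b,None,fx=3.8,fy=3.8,interpolation=2))
```

```text
t 16.05 case-rel mm [-224.     0.6  217.1] F u,v,z [ 0.4 -0.8 -0. ] gap 0.0
tool axes in u,v,z:
 [[-0.003  1.    -0.007]
 [-0.002 -0.007 -1.   ]
 [-1.    -0.003  0.002]]
world turn to align y with U 0.00683016759264965 about tool x -0.00683016759264965 q6 -0.6806176614660046
```

View pics/s6.png

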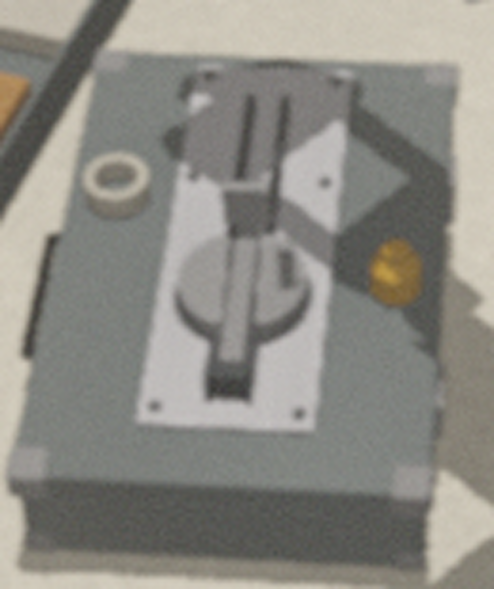

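Run:
```python
from h import *
for n,p,h in (('plate top front edge',(248,190),.134),('initial plate top front',(268,50),.134),('light end',(230,362),.096),('stop top rear',(230,366),.104),('stop top front',(229,380),.104),('axis by slot/disc',(243,284),.1)):
    d=pl('side',*S(*p),h)-D0; print(n,(1e3*d@U).round(1),(1e3*d@V).round(1))
```

```text
plate top front edge -44.0 0.4
initial plate top front -170.9 0.2
light end 61.7 -1.2
stop top rear 71.3 0.3
stop top front 82.0 0.9
axis by slot/disc 2.9 0.6
```

Run:
```python
from station import ticket
print(ticket.sign_off())
```

```text
the job is handed in; nothing more can be done
None
```

I turned the disc into line with the bar, then pushed the bar by its tail plate through the slot until it met the end stop. I backed the fingers off and handed the job in at about 16 s of the 51 s allowed; the sign-off gives no verdict.

- **Disc:** my first push on the peg went too far, to about -0.17 rad. I pushed it back, and the side view then measured about +0.04 rad, before the nose reached the slot. I did not measure the angle again afterwards, but the bar lies through the slot in the last picture.
- **Bar home:** the push force rose sharply from about 1 N to 7.6 N. That was at a tool position of -64.5 mm along the case from the disc axis as I located it, and I had predicted -64.5 to -65.6 mm from the peg contacts. The bar had travelled about 127 mm, within the expected 116 to 136 mm.
- **Bar end positions:** the taper start showed at 61.7 mm, about 62 mm expected. The plate's front edge read roughly 5 mm short of home, after allowing for a 3 mm bias in the side view. My hand-picked pixels are only good to a few millimetres, so I trusted the force and finger position instead.
- **Not seen directly:** the end stop hides the nose tip in the side view, and the arm blocked the top view.
- **Bystanders:** the weight and tape look unmoved in the last side view, which was cropped to the case. I did not check the others again, but the arm never went near them low down.

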